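Swing the bench magnifier over the round fired disc

TASK

Three fired clay pieces lie on the inspection board. Take the magnifier by its upright knob and swing its arm round until the lens is centred straight above the round disc, then let go so that it stays there. Leave the disc where it lies.

Things in the scene. Friction and masses are not known exactly. Their poses are not given: they have to be found in the camera images.
- swing_arm: Magnifier's level aluminium swing arm, 16 mm wide, 10 thick, 170 mm above the table on a steel post fixed to a grey board 6 mm thick. Turns only about the post's vertical axis (travel 150 degrees), stays where left; moving it takes about 2 N at the knob. Origin: on the pivot axis, mid-thickness of the bar; x points along the bar to the lens, z up. The post head ends 11 mm above the origin.
- knob (a point): Centre of the arm's handle: an upright black cylindrical knob, 18 mm in diameter, 50 mm tall, standing on the bar 115 mm from the pivot. The point is half-way up it, 30 mm above the arm's origin; the bar's top is 25 mm below the point. Nothing else nearby is as high.
- lens (a point): Centre of the round magnifying lens in its black rim (99 mm across outside, 11 mm thick), on the arm's x axis 180 mm from the pivot, level with the arm's origin.
- disc_centre (a point): Centre (half-way up) of the round flat disc of fired pale grey-brown clay, 90 mm in diameter, 8 mm thick, lying loose on the board below the circle that the lens swings round (at most about 10 mm off it). A square tile (78 mm) and an oblong one (105 x 42 mm) of the same clay lie on that circle too; which piece is where changes.
Things that resemble listed ones, but are neither listed nor needed, are in the scene too. What is shaped like the part that bears disc_centre but orange is not meant.

How it is judged:
By the outcome, as a careful person would: the job done as asked, in the order asked, and still so for the second after the job is handed in, with the robot touching nothing.
It also fails if it takes over 40 s, if anything falls off the work surface, if the arm or the gripper's body presses on something with over 40 N, if the wrist force passes 120 N, or if a joint passes its speed limit or range.

ROBOT

A 7-joint arm with a two-finger parallel gripper is mounted at the origin on the work surface. World frame = base frame: x ahead of the robot, y to its left, z up, the work surface at z = 0. Lengths are in m, angles in rad, forces in N, time in s.
With the tool pointing down it reaches from about 0.35 to 0.9 m from the base axis. Payload 19.9 kg.
Tool frame: the origin (TCP) lies on the centre line of the jaws, within the pads' length; the fingertips stand 14 mm ahead of it and the grasp point (between the pads) lies 5 mm behind it; z points along the fingers, y is the direction in which the jaws open and shut (so a half turn about z gives the same grasp; the last joint's range is limited). The gripper opens to 94 mm and grips with 3 to 60 N. Pads are 16 mm wide; open, the fingers measure 119 mm over their backs; the gripper's body (75 mm by 177 mm) begins 78 mm behind the grasp point.
Start: joints at [1.188, 0.417, -0.01, 1.614, 0.005, 1.111, -0.053], TCP at [0.209, -0.589, 0.219] pointing down, gripper open.
Joint ranges: [-2.81, 2.81], [-0.39, 2.02], [-1.27, 1.25], [0.06, 2.57], [-1.19, 4.33], [0.19, 2], [-2.82, 2.82]. Speed limits (rad/s): [1.89, 1.89, 2.39, 2.39, 3.01, 3.01, 3.01].

INTERFACE

Orientations are given as a unit quaternion [x, y, z, w].
In Python, from rig import status, snapshot, calibration, job gives the robot as it stands. The module is installed in compiled form; this text tells all that it offers.
- The arm moves only by the shell command python3 -m handwheel 'ROWS' [OPENING]. ROWS is JSON, a list of rows, each a list of 4 numbers: the shift along the tool's x, y, z in m, then the turn about the tool's z in rad. A call has 1 to 8 rows; each row is the pose to reach, as a shift and turn from the pose measured when the call began, along the tool's axes at that moment; what a row does not reach only later rows make up. A row lasts 1/12 s, in which the tool goes at most 41.7 mm and 7.16 degrees, less where a joint would pass 70% of its speed; a pose out of reach is approached as far as the arm can. A call with a gripper value outside its range is refused whole. OPENING is the finger opening in m, from 0 to 0.094, set as the call begins (- or left out, the last holds). The fingers move at their own pace and stop on an object; the grip force is fixed at half the most. Time passes only in rows, so rows that repeat a pose let the fingers close. It gives the time, the measured TCP pose, the force and the opening at its end, in the units of the state.
- status.get_obs(): the state, without advancing time (a new reading comes with each control period).
- snapshot(name): name is "scene" or "top" or "wrist"; returns (picture, depth): 384x512x3 uint8, red, green, blue; 384x512 float32, m along the optical axis (not along the pixel's ray), 0 where there is no reading.
- calibration(name): a dict with "K" (3x3 intrinsics, pixels), "world_from_camera" (4x4, takes a point from camera to world coordinates). Camera axes: x right, y up, looking along -z (the intrinsics and any distortion apply to the point x, -y, -z); pixel columns grow to the right and rows downward; lengths in m; the calibration is good to about 2 mm. The wrist camera is an equidistant fisheye: a pixel r from the principal point sees the ray r / f radians off the axis. A picture is of the moment at which its call begins: read the wrist's pose just before it. calibration takes no time and is no camera call; for the wrist camera it gives the pose at the moment of the call.
- job.job_done(): hands the job in, once; it reports no verdict.
The state is a dict: "time_s": time; "joint_positions": joint angles; "qd": joint speeds; "joint_torque": joint torques, N m; "tcp_pos": TCP position; "ee_rot": TCP orientation; "force": force on the tool from outside, world axes, zero at the start; "wrist_torque": the same for the moment, N m; "width": finger opening in m.
Only numpy, scipy, OpenCV 4.12 (cv2) and the standard library are available. Lean on these libraries where they do the work, as an engineer would, in place of code of your own. Each camera call takes 0.05 s, during which the arm holds its last target.

## Working session

There is one attempt and no reset: what is moved stays moved. The work goes in short steps, Python scripts to look and compute and a shell command to move; the robot and the scene stay as the last step left them, time stands still between calls to the robot, and variables do not carry over. Pictures are saved under pics/ and viewed, and the job is handed in when it is done.

```bash
mkdir -p pics
python3 - <<'E'
from rig import status, snapshot, calibration
import cv2, numpy as np
print(status.get_obs())
for n in ["scene","top","wrist"]:
    c=calibration(n); p,d=snapshot(n)
    np.savez(f"{n}0.npz",p=p,d=d,K=c["K"],T=c["world_from_camera"])
    print(n,c)
    cv2.imwrite(f"pics/{n}0.png",p[:,:,::-1])
E
```

```text
{'time_s': 0.0, 'joint_positions': array([ 1.18850276,  0.4179698 , -0.01033318,  1.61412518,  0.00470645,
        1.11069902, -0.05302828]), 'qd': array([-0.00156476,  0.00034865,  0.00035776, -0.00085911,  0.00052211,
       -0.00096541,  0.00039031]), 'joint_torque': array([-4.22102876e-04, -8.51259899e+01,  6.38921242e-01, -4.25988972e+01,
       -4.87599755e-02,  1.87171844e-02,  1.30164899e-04]), 'tcp_pos': array([ 0.20878961, -0.58873649,  0.21884834]), 'ee_rot': array([ 9.85516524e-01,  1.69578403e-01, -1.40323296e-04, -5.71702986e-04]), 'force': array([-0.141525  ,  0.93191983, -0.46878762]), 'wrist_torque': array([-0.00956531, -0.02148768, -0.03218672]), 'width': 0.09389041016813662}
scene {'K': array([[475.81014174,   0.        , 244.77723247],
       [  0.        , 475.81014174, 193.08262715],
       [  0.        ,   0.        ,   1.        ]]), 'world_from_camera': array([[-0.57988735, -0.52647981,  0.62173118,  1.12585435],
       [ 0.81447075, -0.35666467,  0.45763273,  0.34848398],
       [-0.01918485,  0.77175729,  0.63562774,  0.76620888],
       [ 0.        ,  0.  
[... 202 characters left out ...]
'world_from_camera': array([[ 0.02985777,  0.99644   , -0.07884061,  0.40800656],
       [-0.99917967,  0.03191249,  0.02493136, -0.10144857],
       [ 0.02735861,  0.07803154,  0.99657543,  1.22687748],
       [ 0.        ,  0.        ,  0.        ,  1.        ]])}
wrist {'K': array([[297.31863964,   0.        , 258.14143208],
       [  0.        , 297.31863964, 189.46384703],
       [  0.        ,   0.        ,   1.        ]]), 'world_from_camera': array([[ 0.33456168,  0.91480306,  0.22628267,  0.27277394],
       [-0.94237332,  0.3250287 ,  0.0793024 , -0.56517159],
       [-0.00100229, -0.2397743 ,  0.97082814,  0.3837724 ],
       [ 0.        ,  0.        ,  0.        ,  1.        ]])}
```

View pics/top0.png

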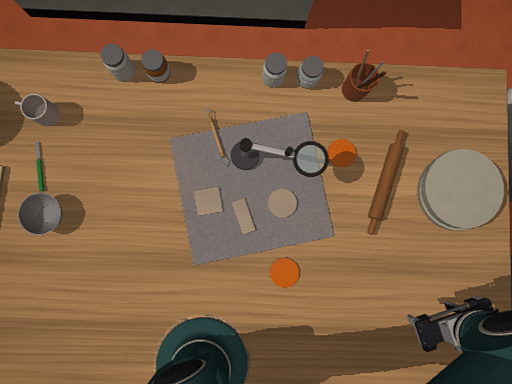

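View pics/scene0.png

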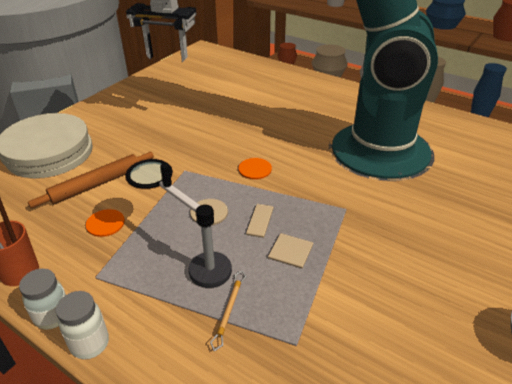

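View pics/wrist0.png

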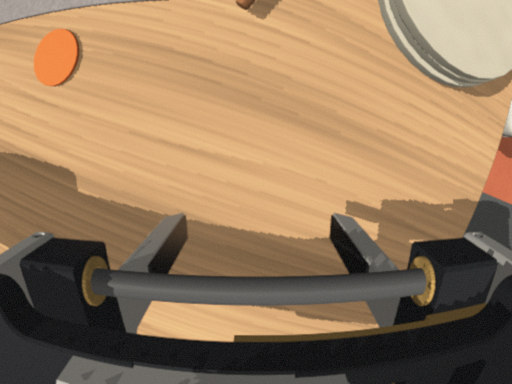

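Top view: the pivot post is at about (246,145), the knob at (290,152) and the lens at (311,158). There are three round flat pieces: pale clay at (283,203) on the board, and orange at (342,152) and (285,272) off the board. The pale one fits the description. I'll enlarge a crop to confirm it and take measurements.

```bash
cat > h.py <<'E'
import numpy as np, cv2
def load(n):
    f=np.load(n); return f["p"],f["d"],f["K"],f["T"]
def cloud(d,K,T):
    v,u=np.mgrid[:d.shape[0],:d.shape[1]]
    P=np.stack([(u-K[0,2])/K[0,0]*d,-(v-K[1,2])/K[1,1]*d,-d],-1)
    return P@T[:3,:3].T+T[:3,3]
def plane(uv,z,K,T):
    uv=np.atleast_2d(uv).astype(float)
    r=np.stack([(uv[:,0]-K[0,2])/K[0,0],-(uv[:,1]-K[1,2])/K[1,1],-np.ones(len(uv))],-1)@T[:3,:3].T
    return T[:3,3]+r*((z-T[2,3])/r[:,2])[:,None]
E
python3 - <<'E'
from h import *
for n,(x0,x1,y0,y1) in {"top":(170,370,100,250),"scene":(90,330,140,310)}.items():
    p,d,K,T=load(n+"0.npz"); W=cloud(d,K,T)
    c=cv2.resize(p[y0:y1,x0:x1],None,fx=3.3,fy=3.3,interpolation=cv2.INTER_CUBIC)
    cv2.imwrite(f"pics/{n}_crop.png",c[:,:,::-1])
    hi=(W[...,2]>.182)&(W[...,2]<.30)&(d>0)&(np.abs(W[...,0]-.5)<.2)&(np.abs(W[...,1]+.1)<.25)
    nn,l,s,ce=cv2.connectedComponentsWithStats(hi.astype(np.uint8))
    for i in range(1,nn):
        if s[i,4]>4: q=W[l==i]; print(n,"high",s[i,4],ce[i].round(1),q.mean(0).round(4),q.min(0).round(4),q.max(0).round(4))
    md=(W[...,2]>.14)&(W[...,2]<.182)&(d>0)&(np.abs(W[...,0]-.5)<.2)&(np.abs(W[...,1]+.1)<.25)
    nn,l,s,ce=cv2.connectedComponentsWithStats(md.astype(np.uint8))
    for i in range(1,nn):
        if s[i,4]>4: q=W[l==i]; print(n,"mid",s[i,4],ce[i].round(1),q.mean(0).round(4),q.min(0).round(4),q.max(0).round(4))
    hsv=cv2.cvtColor(p,cv2.COLOR_RGB2HSV)
    m=((hsv[...,1]>30)&(hsv[...,1]<110)&(hsv[...,2]>140)&(W[...,2]<.03)).astype(np.uint8)
    m[:y0]=0;m[y1:]=0;m[:,:x0]=0;m[:,x1:]=0
    nn,l,s,ce=cv2.connectedComponentsWithStats(m)
    for i in range(1,nn):
        if s[i,4]>100:
            q=plane(ce[i],.014,K,T)[0]; cs,_=cv2.findContours((l==i).astype(np.uint8),0,1)
            b=plane(max(cs,key=len)[:,0],.014,K,T)
            (cx,cy),r=cv2.minEnclosingCircle(b[:,:2].astype(np.float32)*1000)
            print(n,"clay",s[i,4],ce[i].round(1),q.round(4),"enc",cx,cy,r,"zdepth",np.median(W[l==i][:,2]))
E
```

```text
top high 10 [245.6 139.5] [ 0.646  -0.1083  0.1828] [ 0.6418 -0.1173  0.182 ] [ 0.6499 -0.1013  0.1856]
top high 8 [249.6 144. ] [ 0.6342 -0.1194  0.183 ] [ 0.6287 -0.1231  0.1822] [ 0.6397 -0.1152  0.1842]
top high 12 [243.8 146.2] [ 0.6277 -0.1039  0.1832] [ 0.6229 -0.1128  0.182 ] [ 0.6331 -0.0938  0.1844]
top high 59 [288.8 150.8] [ 0.6128 -0.2208  0.2153] [ 0.6063 -0.2309  0.1834] [ 0.6224 -0.2134  0.2288]
top mid 1352 [298.8 155.9] [ 0.6086 -0.2532  0.1733] [ 0.555  -0.3328  0.1526] [ 0.651  -0.0937  0.182 ]
top clay 604 [207.5 200.7] [0.4906 0.0012 0.014 ] enc 491.2509460449219 -0.38610267639160156 51.815921783447266 zdepth 0.014083395234108176
top clay 627 [281.6 202.5] [ 0.4923 -0.2261  0.014 ] enc 492.6349792480469 -226.3272705078125 44.02503204345703 zdepth 0.013618357731742359
top clay 430 [242.8 215.8] [ 0.4479 -0.1083  0.014 ] enc 448.8401794433594 -109.23790740966797 53.51080322265625 zdepth 0.013760952688802397
scene high 189 [165.  173.6] [ 0.6178 -0.2179  0.2072] [ 0.6069 -0.2299  0.1831] [ 0.6244 -0.2115  0.2259]
scene mid 1664 [165.6 188.1] [ 0.6195 -0.2239  0.1717] [ 0.5565 -0.3332  0.1405] [ 0.6531 -0.0911  0.182 ]
scene clay 12182 [264.3 240.3] [ 0.4999 -0.0617  0.014 ] enc 503.71990966796875 -135.75616455078125 266.9004821777344 zdepth 0.005203724686569544
scene clay 2155 [174.  226.4] [ 0.5796 -0.2581  0.014 ] enc 563.9364013671875 -261.333740234375 118.26376342773438 zdepth 0.0048872464812250715
scene clay 4305 [159.1 276.9] [ 0.7101 -0.1818  0.014 ] enc 684.4576416015625 -177.35704040527344 150.573974609375 zdepth 0.005047507176307753
```

View pics/top_crop.png

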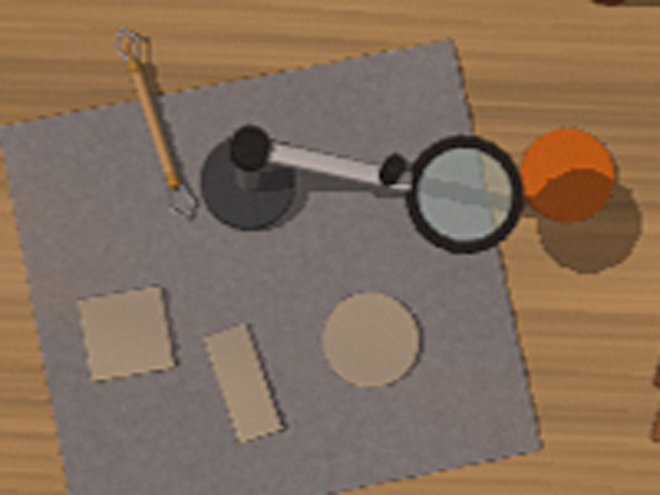

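View pics/scene_crop.png

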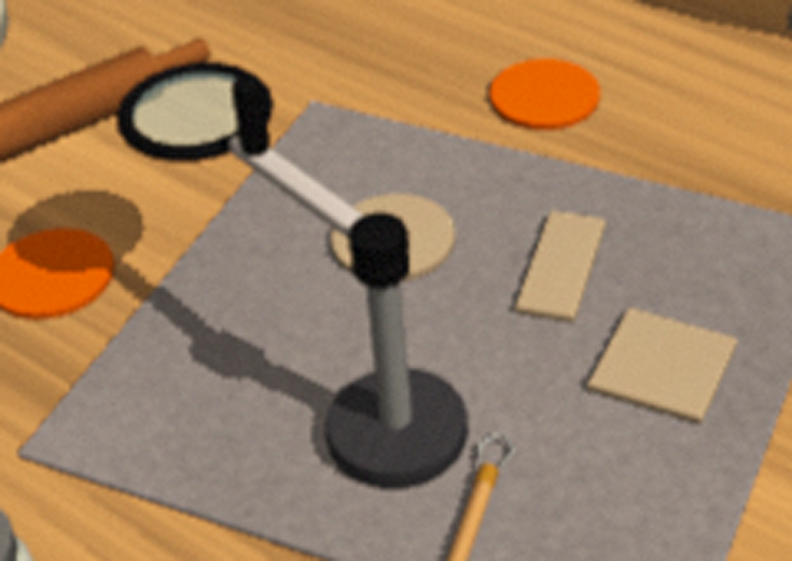

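The crop confirms it: the round piece at (283,203) is pale clay, on the board, about 88 mm across with its top at z≈0.014. The square and the oblong are the other two, and both orange discs are excluded. Next I'll get the pivot, knob and lens precisely.

Run:
```python
from h import *
from scipy.optimize import least_squares
for n,(cu,cv_),(pu,pv) in [("top",(311,158),(246,145))]+[("scene",(150,174),(206,214))]:
    p,d,K,T=load(n+"0.npz"); W=cloud(d,K,T)
    g=p.max(2)
    # rim: dark pixels at height .16-.182
    for nm,(u0,v0),R,z in [("lens",(cu,cv_),34,.1755),("head",(pu,pv),14,.181)]:
        m=(g<60).astype(np.uint8); v,u=np.mgrid[:384,:512]
        m[np.hypot(u-u0,v-v0)>R]=0
        nn,l,s,c=cv2.connectedComponentsWithStats(m); i=1+np.argmax(s[1:,4]); 
        cs,_=cv2.findContours((l==i).astype(np.uint8),0,1)
        b=plane(max(cs,key=len)[:,0],z,K,T)[:,:2]
        f=least_squares(lambda q:np.hypot(b[:,0]-q[0],b[:,1]-q[1])-q[2],[*b.mean(0),.03],loss="soft_l1",f_scale=.002)
        print(n,nm,f.x.round(4),"rms",np.sqrt(np.mean(f.fun**2)).round(4),len(b), s[i].tolist())
    # bar: bright pixels mid height
    mb=(W[...,2]>.165)&(W[...,2]<.182)&(p.min(2)>120)&(np.abs(W[...,1]+.165)<.035)&(np.abs(W[...,0]-.62)<.05)
    q=W[mb][:,:2]; c=q.mean(0); dd=np.linalg.svd(q-c)[2][0]; print(n,"bar",len(q),c.round(4),np.degrees(np.arctan2(dd[1],dd[0])),W[mb][:,2].mean())
```

```text
top lens [ 0.6017 -0.2838  0.0466] rms 0.0014 100 [293, 141, 36, 36, 321]
top head [ 0.6276 -0.1114  0.0208] rms 0.0068 69 [239, 138, 20, 20, 202]
top bar 138 [ 0.6247 -0.1659] -100.76267535524245 0.174650270796837
scene lens [ 0.6062 -0.2798  0.0455] rms 0.0066 202 [125, 159, 47, 29, 485]
scene head [ 0.6468 -0.0969  0.0241] rms 0.0058 59 [196, 205, 18, 23, 336]
scene bar 170 [ 0.6249 -0.1641] 79.15676390461626 0.1740029571494749
```

Measurements, which agree with each other and with the given sizes:
- **Pivot:** (0.636,-0.107). The lens lies on the bar's line at 180 mm.
- **Knob:** (0.614,-0.220) with its top at 0.227.
- **Disc:** (0.4923,-0.2262), 187 mm from the pivot, so about 7 mm off the lens circle.

The bar is at -100.8° and needs to reach about -140.3°. I'll lift first, then travel while turning so the jaws close tangentially.

```bash
python3 -m handwheel '[[0,0,-0.04,0],[0,0,-0.065,0],[0.035,-0.015,-0.065,-0.12],[0.07,-0.03,-0.065,-0.24],[0.105,-0.045,-0.065,-0.36],[0.14,-0.06,-0.065,-0.48],[0.175,-0.074,-0.065,-0.6],[0.21,-0.088,-0.065,-0.7]]' 0.094
cat >> h.py <<'E'
from scipy.spatial.transform import Rotation as Ro
def togo(x,y,z,jaw):
    from rig import status
    o=status.get_obs(); R=Ro.from_quat(o["ee_rot"]); M=R.as_matrix()
    s=M.T@(np.array([x,y,z])-o["tcp_pos"]); j=np.degrees(np.arctan2(M[1,1],M[0,1]))
    t=-np.radians((jaw-j+90)%180-90)
    print("t",o["time_s"],"tcp",o["tcp_pos"].round(4),"jaw",j.round(2),"shift",s.round(4),"turn",t.round(4),"F",o["force"].round(2),"w",o["width"].round(4), "q",o["joint_positions"].round(2),"down",M[:,2].round(3))
E
python3 -c "
from h import *
togo(.6142,-.2199,.28,-10.8)"
```

```text
time_s: 0.82
tcp_pos: [0.3783, -0.4342, 0.2841]
ee_rot: [0.866, 0.5, -0.0, -0.0]
force: [-0.3, -0.3, -0.0]
width: 0.0942Traceback (most recent call last):
  File "<string>", line 3, in <module>
    togo(.6142,-.2199,.28,-10.8)
    ~~~~^^^^^^^^^^^^^^^^^^^^^^^^
  File "h.py", line 18, in togo
    print("t",o["time_s"],"tcp",o["tcp_pos"].round(4),"jaw",j.round(2),"shift",s.round(4),"turn",t.round(4),"F",o["force"].round(2),"w",o["width"].round(4), "q",o["joint_positions"].round(2),"down",M[:,2].round(3))
                                                                                                                                        ^^^^^^^^^^^^^^^^
AttributeError: 'float' object has no attribute 'round'
```

```bash
sed -i 's/o\["width"\].round(4)/round(o["width"],4)/' h.py; python3 -c "
from h import *
togo(.6142,-.2199,.28,-10.8)"
```

```text
t 0.8167 tcp [ 0.3783 -0.4342  0.2841] jaw -30.01 shift [0.3036 0.0971 0.0041] turn -0.3353 F [-0.29 -0.29 -0.03] w 0.0942 q [ 0.99  0.29 -0.23  1.65  0.07  1.21  0.22] down [-0.001  0.001 -1.   ]
```

```bash
python3 -m handwheel '[[0.038,0.012,0,-0.05],[0.076,0.024,0,-0.1],[0.114,0.036,0,-0.15],[0.152,0.048,0,-0.2],[0.19,0.06,0,-0.25],[0.228,0.072,0,-0.3],[0.266,0.085,0,-0.335],[0.304,0.097,0.004,-0.335]]'
python3 -m handwheel '[[0,0,0,0],[0,0,0,0]]'
python3 - <<'E'
from h import *
togo(.6142,-.2199,.20,-10.8)
from rig import snapshot,calibration
for n in ["wrist"]:
    c=calibration(n);p,d=snapshot(n); cv2.imwrite(f"pics/{n}1.png",p[:,:,::-1]); np.savez("wrist1.npz",p=p,d=d,K=c["K"],T=c["world_from_camera"])
E
```

```text
time_s: 1.48
tcp_pos: [0.6157, -0.2182, 0.2806]
ee_rot: [0.77, 0.638, 0.0, -0.0]
force: [0.6, -0.5, 0.0]
width: 0.0941
time_s: 1.65
tcp_pos: [0.6169, -0.2155, 0.2797]
ee_rot: [0.769, 0.64, 0.0, -0.001]
force: [-1.2, -0.7, 0.1]
width: 0.0939
t 1.65 tcp [ 0.6169 -0.2155  0.2797] jaw -10.46 shift [-0.0049 -0.0018  0.0797] turn 0.0059 F [-1.16 -0.71  0.12] w 0.0939 q [ 0.57  0.45 -0.4   1.45  0.18  1.27 -0.03] down [-0.001  0.002 -1.   ]
```

View pics/wrist1.png

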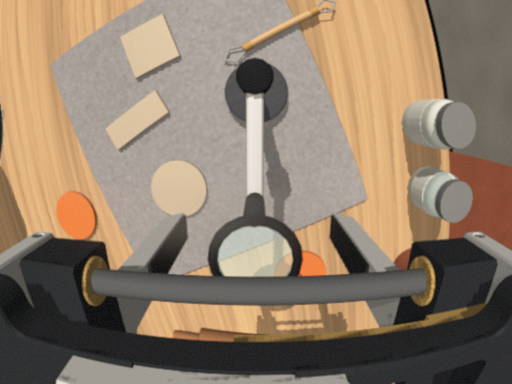

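The wrist view shows the knob (255,208) midway between the fingertips, with the pivot at (255,76), the disc at (179,188) and the lens at (254,255). I'll cross-check the geometry from this camera.

```bash
cat >> h.py <<'E'
def fish(uv,z,K,T):
    uv=np.atleast_2d(uv).astype(float); a=(uv-[K[0,2],K[1,2]])/K[0,0]
    r=np.hypot(*a.T)+1e-12; s=np.sin(r)/r
    ray=np.stack([a[:,0]*s,-a[:,1]*s,-np.cos(r)],-1)@T[:3,:3].T
    return T[:3,3]+ray*((z-T[2,3])/ray[:,2])[:,None]
def circ(b):
    from scipy.optimize import least_squares
    f=least_squares(lambda q:np.hypot(b[:,0]-q[0],b[:,1]-q[1])-q[2],[*b[:,:2].mean(0),.03],loss="soft_l1",f_scale=.001)
    return f.x.round(4),np.sqrt(np.mean(f.fun**2)).round(4)
E
python3 - <<'E'
from h import *
p,d,K,T=load("wrist1.npz")
hsv=cv2.cvtColor(p,cv2.COLOR_RGB2HSV)
g=p.max(2)
def comp(m,u0,v0,R):
    v,u=np.mgrid[:384,:512]; m=m.astype(np.uint8); m[np.hypot(u-u0,v-v0)>R]=0
    nn,l,s,c=cv2.connectedComponentsWithStats(m); i=1+np.argmax(s[1:,4]); cs,_=cv2.findContours((l==i).astype(np.uint8),0,1)
    return max(cs,key=len)[:,0]
c=comp(hsv[...,1]>45,179,188,34); c=c[~((c[:,0]>172)&(c[:,1]>208))]
print("disc",hsv[188,179],hsv[150,190],circ(fish(c,.014,K,T)))
c=comp(g<30,255,76,20); print("head",g[76,255],g[93,240],circ(fish(c,.181,K,T)),len(c))
for u,v in [(246,110),(246,150)]: pass
for v in (110,130,150,170):
    row=p[v,235:275].min(1).astype(int); i=np.where(row>130)[0]+235; print(v,i.min(),i.max(),fish([[ (i.min()+i.max())/2,v]],.175,K,T).round(4))
print("pivotpx",fish([[255,76]],.181,K,T).round(4))
E
```

```text
disc [ 17  65 219] [ 12  23 168] (array([ 0.4882, -0.2273,  0.0444]), np.float64(0.0005))
head 39 87 (array([ 0.6343, -0.1125,  0.0114]), np.float64(0.0006)) 33
110 246 262 [[ 0.6257 -0.1393  0.175 ]]
130 235 274 [[ 0.6228 -0.1573  0.175 ]]
150 235 262 [[ 0.6141 -0.1742  0.175 ]]
170 235 266 [[ 0.6125 -0.1927  0.175 ]]
pivotpx [[ 0.6321 -0.1098  0.181 ]]
```

The wrist camera agrees within 4 mm (disc direction about -141°). Now I'll descend and grip.

```bash
python3 -m handwheel '[[-0.005,-0.002,0,0.006],[-0.005,-0.002,0.02,0.006],[-0.005,-0.002,0.04,0.006],[-0.005,-0.002,0.06,0.006],[-0.005,-0.002,0.075,0.006],[-0.005,-0.002,0.08,0.006],[-0.005,-0.002,0.08,0.006],[-0.005,-0.002,0.08,0.006]]'
python3 -c "
from h import *
togo(.6142,-.2199,.20,-10.8)"
```

```text
time_s: 2.37
tcp_pos: [0.6127, -0.2231, 0.2008]
ee_rot: [0.772, 0.636, 0.0, -0.0]
force: [0.1, -0.1, 0.4]
width: 0.0941
t 2.3667 tcp [ 0.6127 -0.2231  0.2008] jaw -11.05 shift [0.0034 0.0009 0.0008] turn -0.0043 F [ 0.12 -0.1   0.45] w 0.0941 q [ 0.58  0.51 -0.39  1.55  0.21  1.12 -0.05] down [-0.  0. -1.]
```

```bash
python3 -m handwheel '[[0.003,0.001,0,0],[0.003,0.001,0,0],[0.003,0.001,0,0],[0.003,0.001,0,0],[0.003,0.001,0,0],[0.003,0.001,0,0],[0.003,0.001,0,0],[0.003,0.001,0,0]]' 0.01
python3 -m handwheel '[[0,0,0,0],[0,0,0,0],[0,0,0,0],[0,0,0,0]]'
python3 - <<'E'
from h import *
togo(.6142,-.2199,.20,-10.8)
from rig import snapshot,calibration
for n in ["wrist","top"]:
    c=calibration(n);p,d=snapshot(n); cv2.imwrite(f"pics/{n}2.png",p[:,:,::-1]); np.savez(n+"2.npz",p=p,d=d,K=c["K"],T=c["world_from_camera"])
E
```

```text
time_s: 3.03
tcp_pos: [0.6142, -0.2204, 0.2008]
ee_rot: [0.772, 0.636, 0.0, -0.0]
force: [0.1, 0.4, 0.1]
width: 0.0447
time_s: 3.37
tcp_pos: [0.6141, -0.2204, 0.2008]
ee_rot: [0.772, 0.636, -0.0, -0.0]
force: [4.4, -1.4, -1.2]
width: 0.018
t 3.3667 tcp [ 0.6141 -0.2204  0.2008] jaw -11.05 shift [ 0.0005 -0.      0.0008] turn -0.0043 F [ 4.36 -1.44 -1.22] w 0.018 q [ 0.57  0.51 -0.39  1.55  0.21  1.12 -0.05] down [-0.  0. -1.]
```

View pics/wrist2.png

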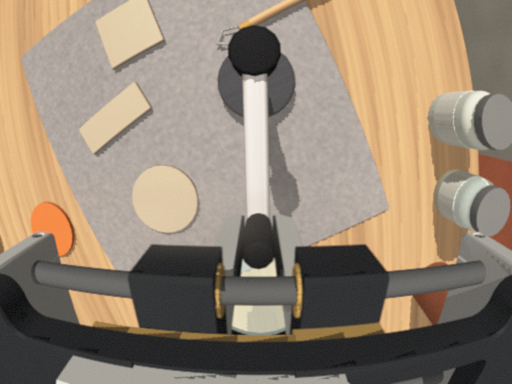

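The width is 18 mm, so the knob is held. In the wrist view it sits at (258,240) between the pads, and the bar runs straight along tool x to the pivot. Now the arc: the pivot lies at tool (+0.115, 0) and the positive turn is clockwise. First 0.6 rad of about 0.69.

```bash
python3 -m handwheel '[[0.0006,-0.0115,0,0.1],[0.0023,-0.0228,0,0.2],[0.0051,-0.034,0,0.3],[0.0091,-0.0448,0,0.4],[0.0141,-0.0551,0,0.5],[0.0201,-0.0649,0,0.6],[0.0201,-0.0649,0,0.6],[0.0201,-0.0649,0,0.6]]'
python3 - <<'E'
from h import *
togo(.5472,-.1805,.20,-50.3)
from rig import snapshot,calibration
for n in ["wrist","top"]:
    c=calibration(n);p,d=snapshot(n); cv2.imwrite(f"pics/{n}3.png",p[:,:,::-1]); np.savez(n+"3.npz",p=p,d=d,K=c["K"],T=c["world_from_camera"])
E
```

```text
time_s: 4.13
tcp_pos: [0.5532, -0.1888, 0.2008]
ee_rot: [0.925, 0.379, -0.001, -0.0]
force: [-5.2, -4.1, -0.5]
width: 0.0173
t 4.1333 tcp [ 0.5532 -0.1888  0.2008] jaw -45.47 shift [ 0.0015 -0.0101  0.0008] turn 0.0842 F [-5.22 -4.08 -0.47] w 0.0173 q [ 0.5   0.38 -0.29  1.73  0.12  1.05 -0.62] down [-0.002 -0.001 -1.   ]
```

View pics/wrist3.png

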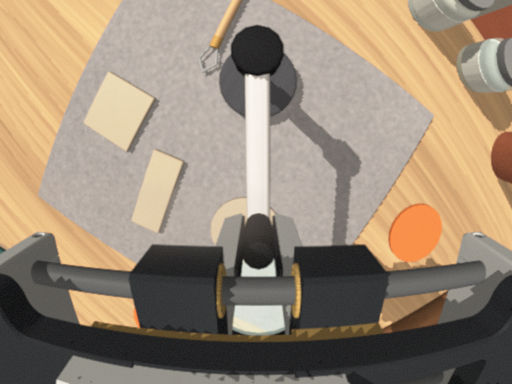

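View pics/top3.png

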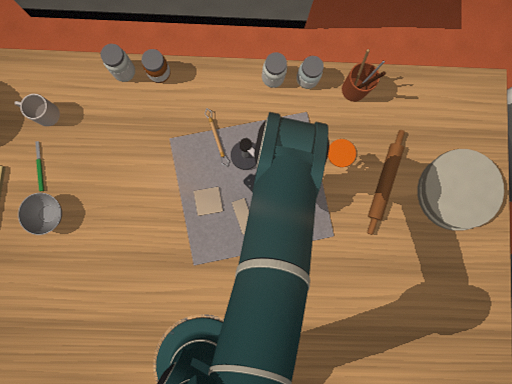

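The arm followed: the bar now points over the disc, whose left edge shows at (213,220). About 0.084 rad remains.

```bash
python3 -m handwheel '[[0.0005,-0.005,0,0.042],[0.001,-0.0098,0,0.084],[0.001,-0.0098,0,0.084],[0.001,-0.0098,0,0.084],[0.001,-0.0098,0,0.084]]'
python3 - <<'E'
from h import *
togo(.5472,-.1805,.20,-50.3)
from rig import snapshot,calibration
for n in ["wrist","scene"]:
    c=calibration(n);p,d=snapshot(n); cv2.imwrite(f"pics/{n}4.png",p[:,:,::-1]); np.savez(n+"4.npz",p=p,d=d,K=c["K"],T=c["world_from_camera"])
E
```

```text
time_s: 4.65
tcp_pos: [0.5468, -0.1819, 0.2007]
ee_rot: [0.94, 0.34, -0.001, 0.0]
force: [-4.5, -3.4, 1.2]
width: 0.0175
t 4.65 tcp [ 0.5468 -0.1819  0.2007] jaw -50.25 shift [ 0.0012 -0.0009  0.0007] turn 0.0008 F [-4.49 -3.43  1.22] w 0.0175 q [ 0.49  0.36 -0.27  1.75  0.11  1.05 -0.71] down [-0.003 -0.001 -1.   ]
```

View pics/scene4.png

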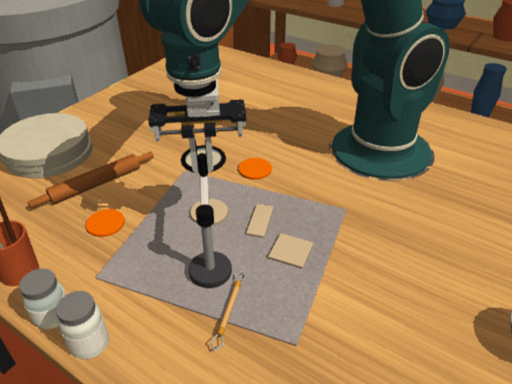

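View pics/wrist4.png

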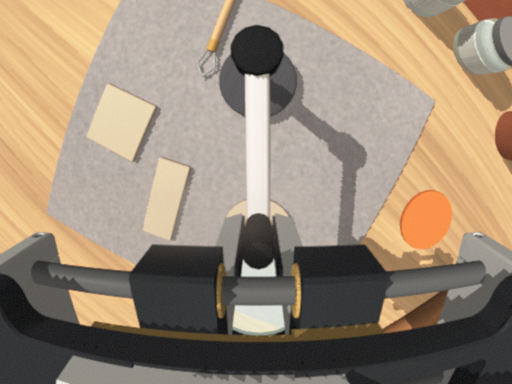

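The bar is at -140.3° and the disc shows symmetrically either side of it in the wrist view (about 227 to 290). Residual force is radial only. I'll open the gripper, rise straight up and check from above.

```bash
python3 -m handwheel '[[0,0,0,0],[0,0,0,0],[0,0,0,0],[0,0,0,0],[0,0,0,0],[0,0,0,0],[0,0,0,0],[0,0,0,0]]' 0.094
python3 -m handwheel '[[0,0,0,0],[0,0,0,0],[0,0,-0.02,0],[0,0,-0.04,0],[0,0,-0.06,0],[0,0,-0.08,0],[0,0,-0.1,0],[0,0,-0.1,0]]'
python3 - <<'E'
from h import *
togo(.5472,-.1805,.20,-50.3)
from rig import snapshot,calibration
for n in ["wrist"]:
    c=calibration(n);p,d=snapshot(n); cv2.imwrite(f"pics/{n}5.png",p[:,:,::-1]); np.savez(n+"5.npz",p=p,d=d,K=c["K"],T=c["world_from_camera"])
E
```

```text
time_s: 5.42
tcp_pos: [0.5469, -0.1819, 0.2008]
ee_rot: [0.94, 0.34, -0.001, 0.0]
force: [0.5, 0.7, 1.0]
width: 0.0672
time_s: 6.08
tcp_pos: [0.5484, -0.182, 0.3046]
ee_rot: [0.94, 0.34, 0.001, 0.002]
force: [0.2, 0.0, 0.2]
width: 0.094
t 6.0833 tcp [ 0.5484 -0.182   0.3046] jaw -50.24 shift [ 1.000e-04 -2.300e-03  1.046e-01] turn 0.001 F [0.16 0.04 0.17] w 0.094 q [ 0.49  0.28 -0.28  1.62  0.08  1.25 -0.68] down [ 0.002 -0.003 -1.   ]
```

View pics/wrist5.png

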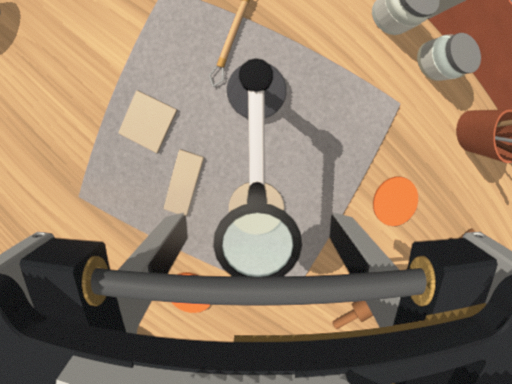

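Released. The wrist view shows the lens at (258,243) with the disc behind it. I'll move aside so the fixed cameras can see it.

```bash
python3 -m handwheel '[[-0.032,0.019,0,0],[-0.064,0.038,0,0],[-0.096,0.057,0,0],[-0.128,0.075,0,0],[-0.16,0.094,0,0],[-0.192,0.113,0,0],[-0.224,0.132,0,0],[-0.256,0.151,0,0]]'
python3 - <<'E'
from h import *
togo(.5472,-.1805,.20,-50.3)
from rig import snapshot,calibration
for n in ["top","wrist"]:
    c=calibration(n);p,d=snapshot(n); cv2.imwrite(f"pics/{n}6.png",p[:,:,::-1]); np.savez(n+"6.npz",p=p,d=d,K=c["K"],T=c["world_from_camera"])
E
```

```text
time_s: 6.8
tcp_pos: [0.4465, -0.4632, 0.3022]
ee_rot: [0.94, 0.34, -0.0, 0.001]
force: [-0.1, -0.1, -0.5]
width: 0.0942
t 6.8 tcp [ 0.4465 -0.4632  0.3022] jaw -50.25 shift [ 0.2584 -0.1531  0.1017] turn 0.0009 F [-0.08 -0.08 -0.49] w 0.0942 q [ 0.85  0.39 -0.13  1.46  0.05  1.29 -0.16] down [-0.    -0.002 -1.   ]
```

View pics/top6.png

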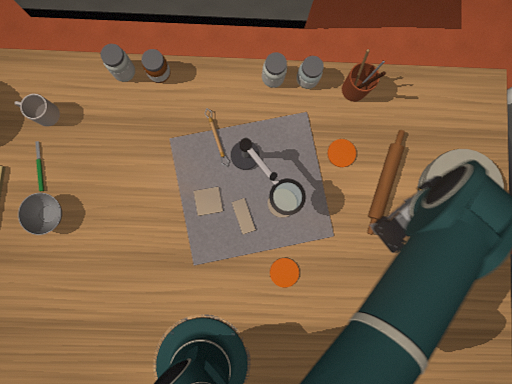

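View pics/wrist6.png

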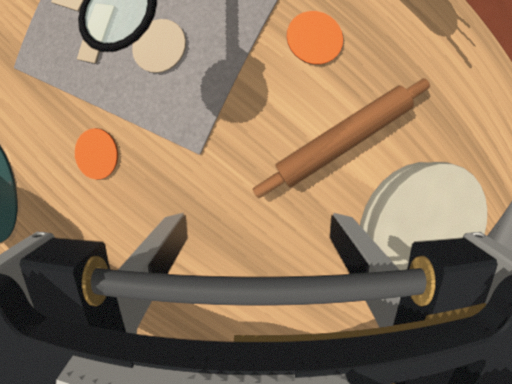

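Run:
```python
from h import *
p,d,K,T=load("top6.npz"); g=p.max(2); v,u=np.mgrid[:384,:512]
m=((g<60)&(np.hypot(u-287,v-197)<24)).astype(np.uint8)
nn,l,s,c=cv2.connectedComponentsWithStats(m); i=1+np.argmax(s[1:,4]); cs,_=cv2.findContours((l==i).astype(np.uint8),0,1)
b=plane(max(cs,key=len)[:,0],.1755,K,T)
# drop knob-attached points
fx,r=circ(b); k=np.abs(np.hypot(b[:,0]-fx[0],b[:,1]-fx[1])-fx[2])<.004
print("lens top",circ(b[k]),k.sum(),len(k))
W=cloud(d,K,T); mb=(W[...,2]>.165)&(W[...,2]<.182)&(p.min(2)>120)&(np.hypot(u-258,v-163)<15)
q=W[mb][:,:2]; c0=q.mean(0); dd=np.linalg.svd(q-c0)[2][0]; print("bar",len(q),c0,np.degrees(np.arctan2(dd[1],dd[0])))
# disc before, same method
hsv=cv2.cvtColor(p,cv2.COLOR_RGB2HSV)
m=((hsv[...,1]>30)&(hsv[...,1]<110)&(hsv[...,2]>140)&(W[...,2]<.03)&(np.hypot(u-282,v-203)<28))
# disc visible outer contour now: pixels on board, not rim
p0,_,_,_=load("top0.npz")
for nm,pp in (("before",p0),):
    h=cv2.cvtColor(pp,cv2.COLOR_RGB2HSV); mm=((h[...,1]>30)&(h[...,2]>140)&(np.hypot(u-282,v-203)<24)).astype(np.uint8)
    nn,l,s,c=cv2.connectedComponentsWithStats(mm); i=1+np.argmax(s[1:,4]); cs,_=cv2.findContours((l==i).astype(np.uint8),0,1)
    print(nm,"disc",circ(plane(max(cs,key=len)[:,0],.014,K,T)))
cr=np.hstack([cv2.resize(x[160:240,240:330],None,fx=4.4,fy=4.4,interpolation=cv2.INTER_CUBIC) for x in (p0,p)])
cv2.imwrite("pics/top6_crop.png",cr[:,:,::-1])
# wrist
p,d,K,T=load("wrist6.npz"); g=p.max(2)
h=cv2.cvtColor(p,cv2.COLOR_RGB2HSV); mm=((h[...,1]>45)&(h[...,2]>140)&(np.hypot(u-160,v-45)<32)).astype(np.uint8)
nn,l,s,c=cv2.connectedComponentsWithStats(mm); i=1+np.argmax(s[1:,4]); cs,_=cv2.findContours((l==i).astype(np.uint8),0,1)
c=max(cs,key=len)[:,0]; b=fish(c,.014,K,T); f,r=circ(b); kk=np.abs(np.hypot(b[:,0]-f[0],b[:,1]-f[1])-f[2])<.003
print("wrist disc",f,circ(b[kk]),kk.sum(),len(kk))
```

```text
lens top (array([ 0.4984, -0.2251,  0.0442]), np.float64(0.0026)) 123 142
bar 155 [ 0.58806425 -0.1476985 ] -139.8296680945249
before disc (array([ 0.4924, -0.2261,  0.0422]), np.float64(0.0009))
wrist disc [ 0.4876 -0.2287  0.0436] (array([ 0.4876, -0.2281,  0.044 ]), np.float64(0.0007)) 128 147
```

View pics/top6_crop.png

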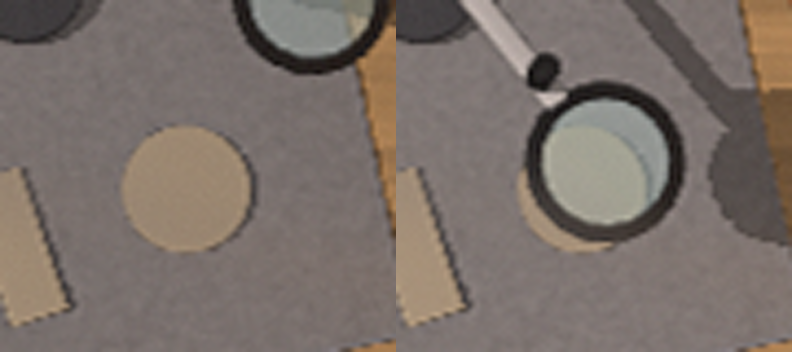

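The top view gives lens (0.498,-0.225) and disc (0.492,-0.226): about 5 mm radial, which the fixed arm length cannot remove, and about 3 mm tangential. I'll put the wrist camera straight above the disc for a parallax-free check before deciding on a trim.

```bash
python3 -m handwheel '[[0.024,-0.03,0,0],[0.047,-0.06,0,0],[0.07,-0.09,0,0],[0.094,-0.12,0,0],[0.118,-0.153,0,0],[0.118,-0.153,0,0],[0.118,-0.153,0,0],[0.118,-0.153,0,0]]'
python3 - <<'E'
from h import *
togo(.439,-.2705,.30,-50.3)
from rig import snapshot,calibration
for n in ["wrist"]:
    c=calibration(n);p,d=snapshot(n); cv2.imwrite(f"pics/{n}7.png",p[:,:,::-1]); np.savez(n+"7.npz",p=p,d=d,K=c["K"],T=c["world_from_camera"]); print(c["world_from_camera"][:3,3])
E
```

```text
time_s: 7.57
tcp_pos: [0.4376, -0.2744, 0.3004]
ee_rot: [0.942, 0.336, -0.002, 0.001]
force: [0.2, 0.3, 0.1]
width: 0.0938
t 7.5667 tcp [ 0.4376 -0.2744  0.3004] jaw -50.69 shift [ 0.0036 -0.0021  0.0004] turn -0.0067 F [0.2  0.27 0.08] w 0.0938 q [ 0.69  0.16 -0.22  1.77  0.04  1.22 -0.42] down [-0.003 -0.003 -1.   ]
[ 0.49039432 -0.22957516  0.46503966]
```

View pics/wrist7.png

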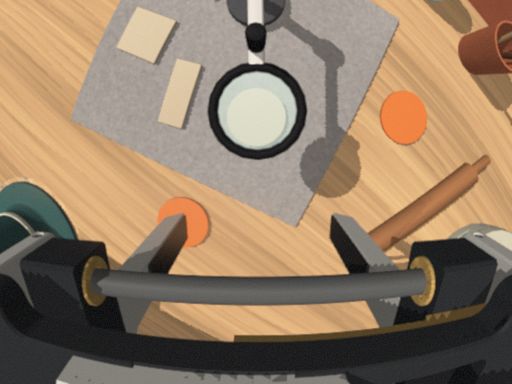

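Run:
```python
from h import *
p,d,K,T=load("wrist7.npz"); v,u=np.mgrid[:384,:512]; g=p.max(2)
h=cv2.cvtColor(p,cv2.COLOR_RGB2HSV)
print([p[118,x].tolist() for x in (222,226,232,240,255,270,280,285,290,295)])
m=((g<70)&(np.hypot(u-257,v-111)<52)&(v>66)).astype(np.uint8)
nn,l,s,c=cv2.connectedComponentsWithStats(m); i=1+np.argmax(s[1:,4]); 
cs,_=cv2.findContours((l==i).astype(np.uint8),cv2.RETR_CCOMP,1)
for c in cs:
    if len(c)>80:
        for z in (.1755,.17):
            b=fish(c[:,0],z,K,T); f,r=circ(b); k=np.abs(np.hypot(b[:,0]-f[0],b[:,1]-f[1])-f[2])<.003; print("lens",z,circ(b[k]),k.sum(),len(k))
inside=np.hypot(u-257,v-111)<38
rb=p[...,0].astype(int)-p[...,2]
t,_=cv2.threshold(np.clip(rb+60,0,255).astype(np.uint8)[inside].reshape(-1,1),0,255,cv2.THRESH_OTSU); print("thr",t-60)
m=(inside&(rb>t-60)).astype(np.uint8); nn,l,s,c=cv2.connectedComponentsWithStats(m); i=1+np.argmax(s[1:,4])
cs,_=cv2.findContours((l==i).astype(np.uint8),0,1); c=max(cs,key=len)[:,0]
c=c[np.hypot(c[:,0]-257,c[:,1]-111)<36]
print("disc",circ(fish(c,.014,K,T)),len(c), s[i])
cv2.imwrite("pics/w7c.png",cv2.resize(p[55:165,200:310],None,fx=5,fy=5,interpolation=cv2.INTER_CUBIC)[:,:,::-1])
```

```text
[[198, 205, 194], [202, 206, 194], [220, 221, 200], [222, 221, 199], [221, 221, 200], [221, 222, 201], [221, 222, 200], [204, 207, 188], [201, 210, 199], [134, 141, 134]]
lens 0.1755 (array([ 0.4941, -0.2248,  0.0469]), np.float64(0.0007)) 254 273
lens 0.17 (array([ 0.4942, -0.2248,  0.0478]), np.float64(0.0007)) 254 273
lens 0.1755 (array([ 0.4943, -0.2247,  0.0391]), np.float64(0.0003)) 228 228
lens 0.17 (array([ 0.4944, -0.2246,  0.0399]), np.float64(0.0003)) 228 228
thr 11.0
disc (array([ 0.4877, -0.2272,  0.044 ]), np.float64(0.0005)) 168 [ 227   88   59   59 2735]
```

View pics/w7c.png

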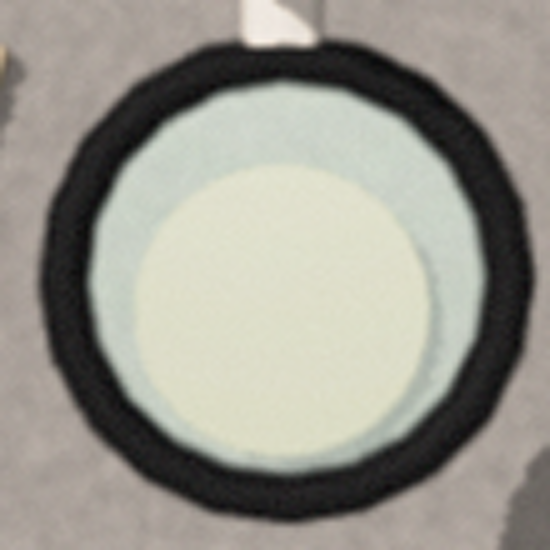

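Both cameras agree: the lens is 2–3 mm off tangentially, about the calibration error. The other 5–7 mm is radial, because the disc lies off the lens circle, and the arm cannot remove it. The disc's position matches the earlier measurement (0.4877,-0.2272 against 0.4882,-0.2273, wrist camera). A re-grip would gain under 0.5 mm overall, so I'll settle and hand in.

```bash
python3 -m handwheel '[[0,0,-0.03,0],[0,0,-0.03,0],[0,0,-0.03,0],[0,0,-0.03,0]]'; python3 -c "
from rig import job,status
o=status.get_obs();print(abs(o['qd']).max(),o['force'],o['tcp_pos']);print(job.job_done())"
```

```text
time_s: 7.95
tcp_pos: [0.4374, -0.2756, 0.3297]
ee_rot: [0.942, 0.335, -0.002, 0.0]
force: [-0.9, -0.3, -0.7]
width: 0.0938
0.013061793660468194 [-0.888192   -0.28004694 -0.69974155] [ 0.43740008 -0.2755609   0.32968302]
the job is handed in; nothing more can be done
None
```

I gripped the magnifier by its knob and swung its arm about 39° clockwise until the lens was over the pale clay disc. Then I let go, backed the gripper off well clear, and handed the job in at about 8 s.

- **Centring:** the last checks from the top and wrist cameras put the lens 6–7 mm from the disc centre. About 5–7 mm of that is radial: the disc lies outside the lens circle, so turning the arm cannot remove it. The remaining 2–3 mm is along the swing, close to the calibration error, so I did not re-grip to trim it.
- **Disc:** it had not moved; the wrist camera measured it before and after to within about 0.5 mm.
- **Disagreement:** the two cameras differ by up to 4–5 mm in absolute position, but agree to about 2 mm on the offset between lens and disc.

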